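# Pin the front bar of the spice rack shut

### The job

Swing the front bar of the wooden spice rack shut until the eye at its free end lies between the two knuckles of the rack's right-hand front post. Then take the longer pin, the one with the larger knob, from the little stand and drop it from above through upper knuckle, eye and lower knuckle until its collar sits flat on the upper knuckle, and let go.

Things in the scene. Friction and masses are not known exactly. Their poses are not given: they have to be found in the camera images.
- fork_mouth (a point): Hole centre on top of the upper of two wood knuckles, right front post of the fixed light-wood spice rack (three jars, 118 mm high). z up, x to the rack's back, y along its front to the hinge post. 115 mm above worktop. Knuckles: rings 48 mm across, 24 mm vertical hole; upper 0-10 mm, lower 36-46 mm below this point; post behind them, no higher. Bar's hinge axis: 200 mm along +y.
- bar (a joint): Angle of the rack's front bar on its vertical hinge at the left front post: 0 = shut at its stop, along the rack's front, eye in line with both knuckles; grows (to 1.3) as it swings out to the front (rack -x). Starts 0.45 to 0.85. Light-wood bar 14 mm thick, 18 mm high, 14-32 mm below fork_mouth's level. Stays where left; under 1 N at its end moves it.
- bar_eye (a point): Centre of the eye at the bar's free end, 200 mm from the hinge axis, half-way up: upright ring 44 mm across, 18 mm high, 24 mm vertical hole. Its -y axis points outward along the bar, its +x axis across the bar to the rack's side. Bar shut: 23 mm below fork_mouth.
- long_pin_knob (a point): Centre of the longer wood pin's knob, to grip: upright cylinder 26 mm wide, 40 high. Collar 40 mm wide, 5 thick, underside 25 mm below; then shaft 12 mm wide, 64 long, last 14 tapering to 6. z up its axis. Hangs by its collar in a 20 mm hole of a dark-wood bridge (60x170 mm, 80 high) standing on the worktop; 90 mm beside it a shorter pin, knob 18 mm wide, 26 high. 80 g.
Mind the look-alikes: they are no part of the job. What is shaped like the part that bears long_pin_knob but green or pink is not meant.

How it is judged:
By the outcome, as a careful person would: the job done as asked, in the order asked, and still so for the second after the job is handed in, with the robot touching nothing.
It also fails if it takes over 54 s, if anything falls off the work surface, if the arm or the gripper's body presses on something with over 40 N, if the wrist force passes 120 N, or if a joint passes its speed limit or range.

### The arm

A 6-joint arm with a two-finger parallel gripper is mounted at the origin on a cart in front of the work surface, level with it; the furniture and walls round the work are solid. World frame = base frame: x ahead of the robot, y to its left, z up, the work surface at z = 0. Lengths are in m, angles in degrees, forces in N, time in s.
With the tool pointing down it reaches from about 0.4 to 0.825 m from the base axis. Payload 7 kg.
Tool frame: the origin (TCP) lies on the centre line of the jaws, within the pads' length; the fingertips stand 22 mm ahead of it and the grasp point (between the pads) lies 3 mm ahead of it; z points along the fingers, y is the line along which they close (so a half turn about z gives the same grasp; the last joint's range is limited). The gripper opens to 88 mm and grips with 3 to 60 N. Pads are 19 mm wide; open, the fingers measure 130 mm over their backs; the gripper's body (78 mm by 193 mm) begins 47 mm behind the grasp point.
Start: joints at [-57.92, 20.546, 0.682, 0, -70.136, -16.507], TCP at [0.181, -0.65, 0.249] pointing down, gripper open.
Joint ranges: [-176.03, 176.03], [-82.01, 121.73], [-58.28, 71.71], [-173.87, 95.51], [-174.79, -0.11], [-173.66, 173.66]. Speed limits (degrees/s): [136.94, 136.94, 172.46, 180, 180, 180].

### API

Orientations are given as [roll, pitch, yaw] about the fixed x, y, z axes, in that order (R = Rz(yaw) Ry(pitch) Rx(roll)).
In Python, from plant import get_state, cams, r gives the robot as it stands.
- The arm moves only by the tool apply_moves, never from a script. Its argument "targets" is a list of rows, each an object with "dp": the shift along the world's x, y, z in m, a list of three; "yaw": the turn about the world's z in degrees. In form: [{"dp": [x, y, z], "yaw": yaw}, ...]. A call has 1 to 20 rows; each row is the pose to reach, as a shift and turn from the pose commanded when the call began; what a row does not reach only later rows make up. A row lasts 1/12 s, in which the tool goes at most 41.7 mm and 7.16 degrees, less where a joint would pass 70% of its speed; a pose out of reach is approached as far as the arm can. A call with a gripper value outside its range is refused whole. "grip" is the gripper command: -1 is fully open, 1 is shut, values between are in proportion, set as the call begins (left out, the last holds). The fingers move at their own pace and stop on an object; "squeeze" is the grip in N (left out, the last holds). Time passes only in rows, so rows that repeat a pose let the fingers close. It gives the time, the measured TCP pose, the force, the opening and the grip force at its end, in the units of the state.
- get_state(): the state, without advancing time (a new reading comes with each control period).
- cams.capture(name): name is "scene" or "top"; returns a dict with "image" (384x512x3 uint8, red, green, blue), "range_z" (384x512 float32, m along the optical axis (not along the pixel's ray), 0 where there is no reading), "fx", "fy", "cx", "cy" (pixels), "k1" (the pictures are not rectified: a ray, as slopes to the right and down, at radius r is drawn at 1 + k1 r^2 times it, then the intrinsics apply), "R" (3x3) and "t" (3): a world point X has camera coordinates R X + t. Camera axes: x right, y down, z forward; pixel columns grow to the right and rows downward; lengths in m; the calibration is good to about 2 mm. A picture is of the moment at which its call begins.
- r.close_job(): hands the job in; it is judged then, once.
The state is a dict: "time_s": time; "joints": joint angles; "qd": joint speeds; "joint_torque": joint torques, N m; "tcp_pos": TCP position; "eef_rot": TCP orientation; "contact_force": force on the tool from outside, world axes, zero at the start; "moment": the same for the moment, N m; "gripper_width": finger opening in m; "gripper_force": force on a finger pad.
Only numpy, scipy, OpenCV 4.12 (cv2) and the standard library are available. Lean on these libraries where they do the work, as an engineer would, in place of code of your own. Each camera call takes 0.05 s, during which the arm holds its last target. There are 200 camera calls.

## Working session

There is one attempt and no reset: what is moved stays moved. The work goes in short steps, Python scripts to look and compute and a tool call to move; the robot and the scene stay as the last step left them, time stands still between calls to the robot, and variables do not carry over. Pictures are saved under pics/ and viewed, at most 10 in all, crops included, and the job is handed in when it is done.

Besides the shell and the picture viewer there is one more tool, called as name(argument=value, ...), one argument or row to a line, values as JSON. apply_moves: Moves the arm, as the interface text tells. Its arguments: {"type":"object","properties":{"targets":{"type":"array","items":{"type":"object","properties":{"dp":{"type":"array","items":{"type":"number"}},"yaw":{"type":"number"}}}},"grip":{"type":"number"},"squeeze":{"type":"number"}},"required":["targets"]}

```bash
mkdir -p pics
cat > h.py <<'E'
import numpy as np, cv2
from plant import get_state, cams, r
def cap(n):
    return cams.capture(n)
def world(c):
    """world xyz for every pixel from range image (undistorted)"""
    K=np.array([[c['fx'],0,c['cx']],[0,c['fy'],c['cy']],[0,0,1]])
    h,w=c['range_z'].shape
    u,v=np.meshgrid(np.arange(w),np.arange(h))
    s=cv2.undistortPoints(np.stack([u,v],-1).reshape(-1,1,2).astype(np.float64),K,np.array([c['k1'],0,0,0.])).reshape(h,w,2)
    z=c['range_z'].astype(float)
    P=np.dstack([s[...,0]*z,s[...,1]*z,z])
    return (P-c['t'])@np.asarray(c['R'])   # R^T (P-t)
def rays(c):
    K=np.array([[c['fx'],0,c['cx']],[0,c['fy'],c['cy']],[0,0,1]])
    R=np.asarray(c['R']);o=-R.T@np.asarray(c['t'])
    return K,R,o
def onplane(c,uv,zp):
    K,R,o=rays(c)
    s=cv2.undistortPoints(np.array(uv,float).reshape(-1,1,2),K,np.array([c['k1'],0,0,0.])).reshape(-1,2)
    d=np.c_[s,np.ones(len(s))]@R
    return o+d*((zp-o[2])/d[:,2])[:,None]
def save(n,im): cv2.imwrite('pics/'+n,cv2.cvtColor(im,cv2.COLOR_RGB2BGR))
E
python3 - <<'E'
from h import *
for n in('scene','top'):
    c=cap(n); np.savez('/tmp/'+n,**c); save(n+'0.png',c['image']); print(n,c['fx'],c['k1'],rays(c)[2],np.asarray(c['R']).round(2).tolist())
print(get_state())
E
```

```text
scene 459.11383161261784 -0.08767455408895099 [-0.16646007 -0.75727822  0.58077419] [[0.71, -0.7, -0.02], [-0.31, -0.28, -0.91], [0.63, 0.65, -0.42]]
top 415.19495270954303 0.05079547806984938 [ 0.47071563 -0.01300941  1.05917253] [[-0.01, -1.0, -0.01], [-1.0, 0.01, -0.1], [0.1, 0.01, -1.0]]
{'time_s': 0.1, 'joints': array([-5.79189883e+01,  2.05862438e+01,  6.39003696e-01, -1.64126062e-02,
       -7.01366542e+01, -1.65087418e+01]), 'qd': array([-0.05051544, -0.08604686,  0.05671271,  0.14062931, -0.03214615,
       -0.04460345]), 'joint_torque': array([-2.10723141e-03, -5.84162521e+01,  2.93751222e+01,  7.01563329e+00,
        1.01491009e-02, -8.18327771e-05]), 'tcp_pos': array([ 0.18108589, -0.64983282,  0.24773265]), 'eef_rot': array([ 1.79915179e+02, -9.04778760e-03, -1.64433311e+02]), 'contact_force': array([-0.24502466, -1.32593327, -0.04240169]), 'moment': array([-0.00120911, -0.07195266,  0.01889729]), 'gripper_force': 0.0, 'gripper_width': 0.08730088862806114}
```

View pics/scene0.png

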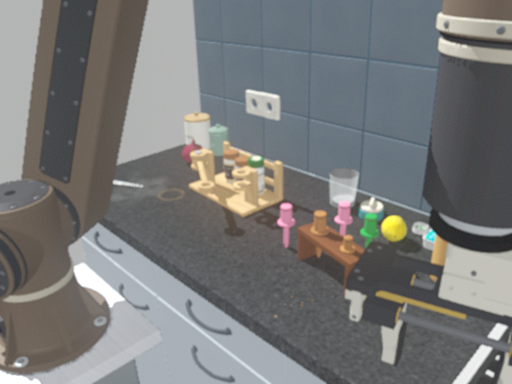

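View pics/top0.png

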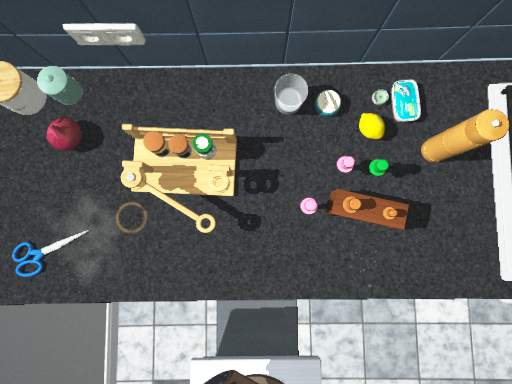

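The top view shows the rack with its hinge post at (133,175), the bar eye at (205,223) and the right front post's knuckle at (219,181). Candidates for the long pin are the brown knobs on the bridge at (352,204), the larger, and (390,213), the smaller. Pink pins stand at (309,205) and (346,163), and a green one at (379,167). I choose (352,204) and will check it in one close crop.

Run:
```python
from h import *
c=dict(np.load('/tmp/top.npz')); W=world(c); im=c['image']
a=cv2.resize(im[140:240,110:240],None,fx=4,fy=4,interpolation=cv2.INTER_CUBIC)
b=cv2.resize(im[140:240,295:420],None,fx=2.2,fy=4*0.55,interpolation=cv2.INTER_CUBIC)
o=np.zeros((400,520+275,3),np.uint8);o[:,:520]=a;o[:220,520:]=b;save('crop1.png',o)
for n,(x0,y0,x1,y1),lo,hi in [('eye/bar',(140,180,225,240),.075,.108),('hinge+knuckle',(110,150,250,200),.109,.125),('longknob',(335,190,370,220),.115,.20),('shortknob',(375,200,405,225),.10,.2),('bridge',(320,180,415,235),.07,.084),('fork',(205,165,235,195),.105,.125)]:
    m=np.zeros(im.shape[:2],bool);m[y0:y1,x0:x1]=1
    m&=(W[...,2]>lo)&(W[...,2]<hi)&(c['range_z']>0)
    k,l,s,ce=cv2.connectedComponentsWithStats(m.astype(np.uint8))
    for i in range(1,k):
        if s[i,4]>15:
            p=W[l==i]; print(n,s[i].tolist(),ce[i].round(1),p.mean(0).round(4),'minmax',p.min(0).round(3),p.max(0).round(3))
```

```text
eye/bar [140, 180, 76, 53, 656] [181.2 207.6] [0.5166 0.1648 0.1002] minmax [0.46  0.087 0.079] [0.584 0.266 0.105]
hinge+knuckle [196, 150, 14, 4, 36] [202.3 150.9] [0.6455 0.1134 0.1161] minmax [0.642 0.098 0.11 ] [0.648 0.127 0.12 ]
hinge+knuckle [121, 161, 22, 27, 491] [131.2 173.4] [0.5959 0.2762 0.1152] minmax [0.564 0.252 0.109] [0.625 0.3   0.124]
hinge+knuckle [208, 165, 22, 27, 402] [218.5 176.3] [0.5862 0.0766 0.1149] minmax [0.552 0.052 0.11 ] [0.613 0.101 0.12 ]
longknob [349, 198, 12, 12, 113] [354.5 203.5] [ 0.5191 -0.2289  0.1242] minmax [ 0.507 -0.241  0.116] [ 0.532 -0.217  0.128]
shortknob [387, 209, 11, 8, 64] [392.2 212.5] [ 0.4985 -0.3163  0.1092] minmax [ 0.49  -0.327  0.1  ] [ 0.507 -0.307  0.116]
bridge [331, 189, 78, 41, 1547] [370.4 209.1] [ 0.508  -0.2754  0.0799] minmax [ 0.461 -0.363  0.07 ] [ 0.557 -0.185  0.084]
fork [208, 165, 22, 27, 407] [218.6 176.4] [0.586  0.0765 0.1148] minmax [0.552 0.052 0.107] [0.613 0.101 0.12 ]
```

View pics/crop1.png

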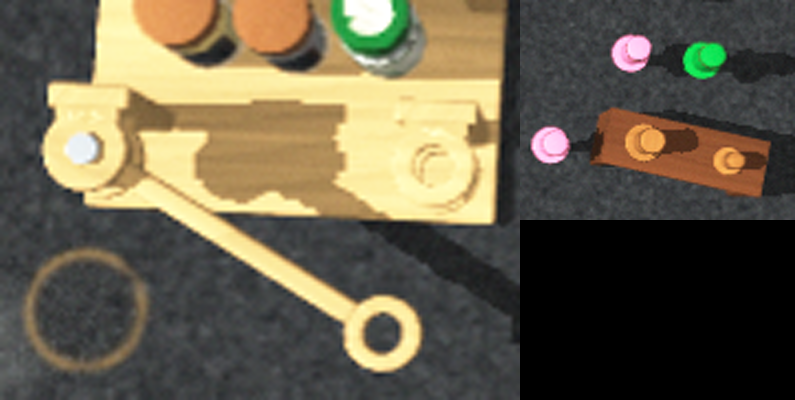

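The crop confirms the choice. The bar's ring eye is at about (205,223), the fork hole at (218.5,181), and the larger wooden knob with its collar sits on the bridge beside a smaller one. Next I compute the geometry and obstacle heights.

Run:
```python
from h import *
c=dict(np.load('/tmp/top.npz')); W=world(c)
f=lambda x,y:[(x+.5)/4-.5+110,(y+.5)/4-.5+140]
F=onplane(c,[f(434,164)],.115)[0];H=onplane(c,[f(82,149)],.117)[0];E=onplane(c,[f(382,332)],.101)[0]
print('fork',F.round(4),'hinge',H.round(4),'eye',E.round(4))
s=np.arctan2(*(F-H)[:2]);e=np.arctan2(*(E-H)[:2]);print('dists',np.linalg.norm((F-H)[:2]),np.linalg.norm((E-H)[:2]),'bar angle',np.degrees(e-s), np.degrees(s))
for n,(u,v) in dict(pinkL=(309,205),pinkR=(346,163),green=(379,167),mill=(491,124),milllow=(435,150),lemon=(371,125)).items():
    q=W[v-6:v+7,u-6:u+7].reshape(-1,3);q=q[q[:,2]>-.01]; i=q[:,2].argmax();print(n,q[i].round(3))
```

```text
fork [0.5763 0.0775 0.115 ] hinge [0.5876 0.2781 0.117 ] eye [0.4811 0.1093 0.101 ]
dists 0.20089435489258478 0.19963760365449795 bar angle 29.005544255187598 -176.7657103442439
pinkL [ 0.522 -0.136  0.113]
pinkR [ 0.613 -0.216  0.113]
green [ 0.607 -0.29   0.113]
mill [ 0.471 -0.013  1.059]
milllow [ 0.653 -0.431  0.113]
lemon [ 0.717 -0.299  0.063]
```

apply_moves(
  targets=[
    {"dp":[0.249,0.4,0.02],"yaw":-3},
    {"dp":[0.249,0.4,0.02],"yaw":-6},
    {"dp":[0.249,0.4,0.02],"yaw":-9},
    {"dp":[0.249,0.4,0.02],"yaw":-12},
    {"dp":[0.249,0.4,0.02],"yaw":-15.6},
    {"dp":[0.249,0.4,0.02],"yaw":-15.6},
    {"dp":[0.249,0.4,0.02],"yaw":-15.6},
    {"dp":[0.249,0.4,0.02],"yaw":-15.6},
    {"dp":[0.249,0.4,0.02],"yaw":-15.6},
    {"dp":[0.249,0.4,0.02],"yaw":-15.6},
    {"dp":[0.249,0.4,0.02],"yaw":-15.6},
    {"dp":[0.249,0.4,0.02],"yaw":-15.6},
  ],
  grip=1,
  squeeze=20,
)

```text
time_s: 1.1
tcp_pos: [0.4322, -0.2467, 0.2689]
eef_rot: [180.0, 0.1, -179.9]
contact_force: [0.3, -0.5, 0.2]
gripper_width: 0.0134
gripper_force: 0.0
```

apply_moves(
  targets=[
    {"dp":[-0.01,0.4,0],"yaw":0},
    {"dp":[-0.01,0.4,0],"yaw":0},
    {"dp":[-0.01,0.4,0],"yaw":0},
    {"dp":[-0.01,0.4,0],"yaw":0},
    {"dp":[-0.01,0.4,0],"yaw":0},
    {"dp":[-0.01,0.4,0],"yaw":0},
    {"dp":[-0.01,0.4,0],"yaw":0},
    {"dp":[-0.01,0.4,0],"yaw":0},
    {"dp":[-0.01,0.4,0],"yaw":0},
    {"dp":[-0.01,0.4,0],"yaw":0},
    {"dp":[-0.01,0.4,-0.08],"yaw":0},
    {"dp":[-0.01,0.4,-0.16],"yaw":0},
    {"dp":[-0.01,0.4,-0.16],"yaw":0},
    {"dp":[-0.01,0.4,-0.16],"yaw":0},
    {"dp":[-0.01,0.4,-0.16],"yaw":0},
    {"dp":[-0.01,0.4,-0.16],"yaw":0},
  ],
)

```text
time_s: 2.43
tcp_pos: [0.4195, 0.1489, 0.1078]
eef_rot: [-179.8, -0.2, 180.0]
contact_force: [0.2, -0.1, 1.2]
gripper_width: 0.0003
gripper_force: 0.0
```

apply_moves(
  targets=[
    {"dp":[0.012,0,0]},
    {"dp":[0.022,0,0]},
    {"dp":[0.032,0,0]},
    {"dp":[0.04,0,0]},
    {"dp":[0.048,0,0]},
    {"dp":[0.056,0,0]},
    {"dp":[0.064,0,0]},
    {"dp":[0.072,0,0]},
    {"dp":[0.08,0,0]},
    {"dp":[0.087,0,0]},
    {"dp":[0.094,0,0]},
    {"dp":[0.1,0,0]},
    {"dp":[0.106,0,0]},
    {"dp":[0.112,0,0]},
    {"dp":[0.117,0,0]},
    {"dp":[0.122,0,0]},
    {"dp":[0.126,0,0]},
    {"dp":[0.13,0,0]},
    {"dp":[0.133,0,0]},
    {"dp":[0.135,0,0]},
  ],
)

```text
$.targets[0]: bad value
```

Run:
```python
from h import *
c=cap('top'); s=cap('scene');o=np.zeros((480,790,3),np.uint8)
o[:480,:480]=cv2.resize(c['image'][130:250,110:230],(480,480),interpolation=cv2.INTER_CUBIC)
o[:310,480:]=cv2.resize(s['image'][125:225,180:280],(310,310),interpolation=cv2.INTER_CUBIC);save('push1.png',o)
```

```text
(no output)
```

View pics/push1.png

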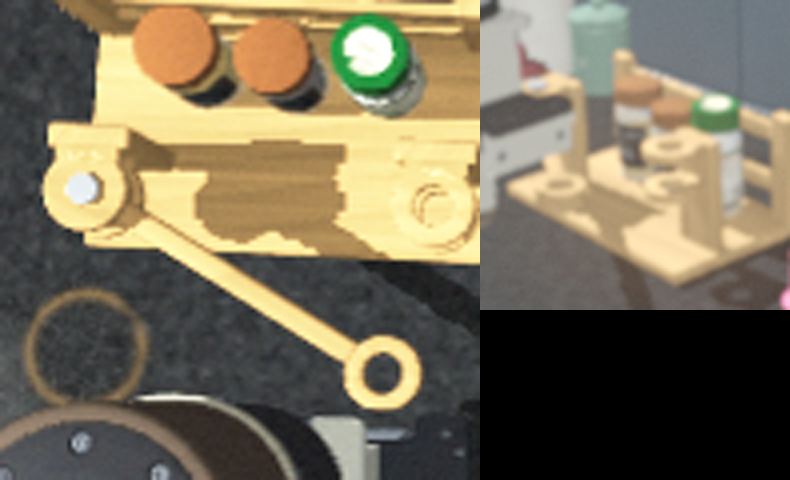

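The call was refused because "yaw" was missing. The picture shows the bar unmoved, its eye still near crop (382,372). I repeat the push with yaw given.

apply_moves(
  targets=[
    {"dp":[0.012,0,0],"yaw":0},
    {"dp":[0.022,0,0],"yaw":0},
    {"dp":[0.032,0,0],"yaw":0},
    {"dp":[0.04,0,0],"yaw":0},
    {"dp":[0.048,0,0],"yaw":0},
    {"dp":[0.056,0,0],"yaw":0},
    {"dp":[0.064,0,0],"yaw":0},
    {"dp":[0.072,0,0],"yaw":0},
    {"dp":[0.08,0,0],"yaw":0},
    {"dp":[0.087,0,0],"yaw":0},
    {"dp":[0.094,0,0],"yaw":0},
    {"dp":[0.1,0,0],"yaw":0},
    {"dp":[0.106,0,0],"yaw":0},
    {"dp":[0.112,0,0],"yaw":0},
    {"dp":[0.117,0,0],"yaw":0},
    {"dp":[0.122,0,0],"yaw":0},
    {"dp":[0.126,0,0],"yaw":0},
    {"dp":[0.13,0,0],"yaw":0},
    {"dp":[0.133,0,0],"yaw":0},
    {"dp":[0.135,0,0],"yaw":0},
  ],
)

```text
time_s: 4.2
tcp_pos: [0.5555, 0.1498, 0.1085]
eef_rot: [180.0, 0.0, 180.0]
contact_force: [-1.3, -0.3, 0.1]
gripper_width: 0.0007
gripper_force: 0.2
```

Now creep to the stop.

apply_moves(
  targets=[
    {"dp":[0.002,0,0],"yaw":0},
    {"dp":[0.004,0,0],"yaw":0},
    {"dp":[0.005,0,0],"yaw":0},
    {"dp":[0.006,0,0],"yaw":0},
    {"dp":[0.007,0,0],"yaw":0},
    {"dp":[0.007,0,0],"yaw":0},
  ],
)

```text
time_s: 4.7
tcp_pos: [0.562, 0.1497, 0.1085]
eef_rot: [-180.0, -0.0, 180.0]
contact_force: [-1.7, -0.6, 0.5]
gripper_width: 0.0003
gripper_force: 0.7
```

apply_moves(
  targets=[
    {"dp":[0.001,0,0],"yaw":0},
    {"dp":[0.002,0,0],"yaw":0},
    {"dp":[0.003,0,0],"yaw":0},
    {"dp":[0.003,0,0],"yaw":0},
  ],
)

```text
time_s: 5.03
tcp_pos: [0.5626, 0.1497, 0.1084]
eef_rot: [-180.0, -0.3, 179.9]
contact_force: [-13.1, 3.4, 8.9]
gripper_width: 0.0006
gripper_force: 6.6
```

The force rose to 13 N with no further travel, so the bar is at its stop. I back off, rise and go above the pin.

apply_moves(
  targets=[
    {"dp":[-0.01,0,0],"yaw":0},
    {"dp":[-0.04,0,0],"yaw":0},
    {"dp":[-0.06,0,0],"yaw":0},
    {"dp":[-0.06,0,0.04],"yaw":0},
    {"dp":[-0.06,0,0.08],"yaw":0},
    {"dp":[-0.06,0,0.11],"yaw":0},
    {"dp":[-0.06,-0.04,0.11],"yaw":0},
    {"dp":[-0.056,-0.08,0.11],"yaw":0},
    {"dp":[-0.05,-0.12,0.11],"yaw":0},
    {"dp":[-0.05,-0.16,0.11],"yaw":0},
    {"dp":[-0.046,-0.2,0.11],"yaw":0},
    {"dp":[-0.046,-0.24,0.11],"yaw":0},
    {"dp":[-0.046,-0.28,0.11],"yaw":0},
    {"dp":[-0.046,-0.32,0.11],"yaw":0},
    {"dp":[-0.046,-0.36,0.11],"yaw":0},
    {"dp":[-0.046,-0.379,0.11],"yaw":0},
    {"dp":[-0.046,-0.379,0.11],"yaw":0},
  ],
)

```text
time_s: 6.45
tcp_pos: [0.5188, -0.2328, 0.2183]
eef_rot: [-180.0, 0.0, 179.8]
contact_force: [0.1, 1.0, 0.7]
gripper_width: 0.0005
gripper_force: 0.0
```

apply_moves(
  targets=[
    {"dp":[0,0,0],"yaw":0},
    {"dp":[0,0,0],"yaw":0},
    {"dp":[0,0,0],"yaw":0},
    {"dp":[0,0,0],"yaw":0},
    {"dp":[0,0,0],"yaw":0},
    {"dp":[0,0,0],"yaw":0},
  ],
  grip=-0.2,
)

```text
time_s: 6.95
tcp_pos: [0.5194, -0.2285, 0.2188]
eef_rot: [-180.0, 0.0, -180.0]
contact_force: [0.4, -0.8, 0.2]
gripper_width: 0.0348
gripper_force: 0.0
```

Run:
```python
from h import *
c=cap('top'); s=cap('scene');o=np.zeros((480,790,3),np.uint8)
o[:480,:480]=cv2.resize(c['image'][130:250,110:230],(480,480),interpolation=cv2.INTER_CUBIC)
o[:310,480:]=cv2.resize(s['image'][170:290,280:400],(310,310),interpolation=cv2.INTER_CUBIC);save('shut.png',o)
W=world(s)
m=(s['range_z']>0)&(W[...,2]>.09)&(W[...,2]<.135)&(abs(W[...,0]-.519)<.025)&(abs(W[...,1]+.229)<.025)
p=W[m];print('knob scene',len(p),p.min(0).round(3),p.max(0).round(3),p.mean(0).round(3))
hs=cv2.cvtColor(s['image'],cv2.COLOR_RGB2HSV)
print(get_state()['tcp_pos'],get_state()['gripper_width'])
```

```text
knob scene 219 [ 0.505 -0.247  0.09 ] [ 0.535 -0.22   0.125] [ 0.515 -0.237  0.111]
[ 0.51935681 -0.22871905  0.2186751 ] 0.042906918109850034
```

View pics/shut.png

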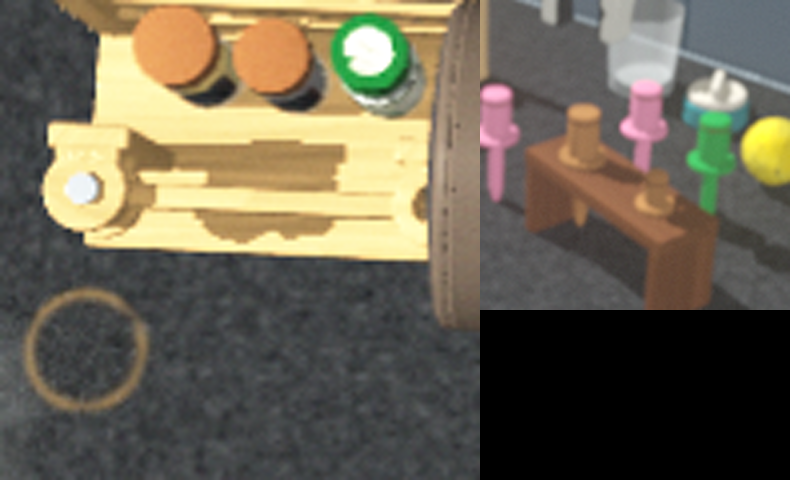

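The bar lies shut along the rack's front, at crop (150–420,195). The long pin stands upright in the bridge at crop (583,130). Now descend and grip.

apply_moves(
  targets=[
    {"dp":[0,-0.001,-0.03],"yaw":0},
    {"dp":[0,-0.001,-0.06],"yaw":0},
    {"dp":[0,-0.001,-0.08],"yaw":0},
    {"dp":[0,-0.001,-0.09],"yaw":0},
    {"dp":[0,-0.001,-0.1],"yaw":0},
    {"dp":[0,-0.001,-0.107],"yaw":0},
    {"dp":[0,-0.001,-0.107],"yaw":0},
    {"dp":[0,-0.001,-0.107],"yaw":0},
  ],
)

```text
time_s: 7.72
tcp_pos: [0.5196, -0.2303, 0.1121]
eef_rot: [-180.0, 0.0, 180.0]
contact_force: [0.5, -0.6, -0.4]
gripper_width: 0.0524
gripper_force: 0.0
```

apply_moves(
  targets=[
    {"dp":[0,0,0],"yaw":0},
    {"dp":[0,0,0],"yaw":0},
    {"dp":[0,0,0],"yaw":0},
    {"dp":[0,0,0],"yaw":0},
    {"dp":[0,0,0],"yaw":0},
    {"dp":[0,0,0],"yaw":0},
    {"dp":[0,0,0],"yaw":0},
    {"dp":[0,0,0],"yaw":0},
  ],
  grip=1,
  squeeze=20,
)

```text
time_s: 8.38
tcp_pos: [0.5194, -0.2302, 0.112]
eef_rot: [-180.0, 0.0, 180.0]
contact_force: [-0.6, 0.5, 4.1]
gripper_width: 0.0256
gripper_force: 20.0
```

Gripped: the opening is 25.6 mm. Lift and carry the pin above the fork.

apply_moves(
  targets=[
    {"dp":[0,0,0.01],"yaw":0},
    {"dp":[0,0,0.025],"yaw":0},
    {"dp":[0,0,0.05],"yaw":0},
    {"dp":[0,0,0.08],"yaw":0},
    {"dp":[0,0,0.11],"yaw":0},
    {"dp":[0,0,0.14],"yaw":0},
    {"dp":[0,0.01,0.15],"yaw":0},
    {"dp":[0.01,0.04,0.15],"yaw":0},
    {"dp":[0.02,0.07,0.15],"yaw":0},
    {"dp":[0.03,0.1,0.15],"yaw":0},
    {"dp":[0.04,0.13,0.15],"yaw":0},
    {"dp":[0.05,0.16,0.15],"yaw":0},
    {"dp":[0.056,0.19,0.15],"yaw":0},
    {"dp":[0.056,0.22,0.15],"yaw":0},
    {"dp":[0.056,0.25,0.15],"yaw":0},
    {"dp":[0.056,0.275,0.15],"yaw":0},
    {"dp":[0.056,0.295,0.15],"yaw":0},
    {"dp":[0.057,0.307,0.15],"yaw":0},
    {"dp":[0.057,0.307,0.15],"yaw":0},
    {"dp":[0.057,0.307,0.15],"yaw":0},
  ],
)

```text
time_s: 10.05
tcp_pos: [0.576, 0.0771, 0.2615]
eef_rot: [-180.0, -0.0, -180.0]
contact_force: [-0.3, -0.5, -0.5]
gripper_width: 0.0258
gripper_force: 20.0
```

Run:
```python
from h import *
s=cap('scene');c=cap('top');st=get_state();print(st['tcp_pos'],st['gripper_width'])
np.savez('/tmp/s2',**s)
o=np.zeros((500,790,3),np.uint8)
o[:,:500]=cv2.resize(s['image'][110:210,190:290],(500,500),interpolation=cv2.INTER_CUBIC)
o[:290,500:]=cv2.resize(c['image'][130:250,110:230],(290,290),interpolation=cv2.INTER_CUBIC);save('above.png',o)
def proj(P):
    p,_=cv2.projectPoints(np.array(P,float).reshape(-1,1,3),cv2.Rodrigues(np.asarray(s['R']))[0],np.asarray(s['t']),rays(s)[0],np.array([s['k1'],0,0,0.]));return p.reshape(-1,2)
t=st['tcp_pos']
q=proj([t,[t[0],t[1],t[2]-.096],[.5763,.0775,.115],[.5763,.0775,.092]]);print(q.round(1).tolist(),((q-[190,110])*5).round(0).tolist())
```

```text
[0.57605853 0.07615782 0.26158257] 0.02562086633784039
[[238.0, 117.4], [239.6, 153.4], [240.1, 171.3], [240.4, 179.3]] [[240.0, 37.0], [248.0, 217.0], [250.0, 306.0], [252.0, 346.0]]
```

View pics/above.png

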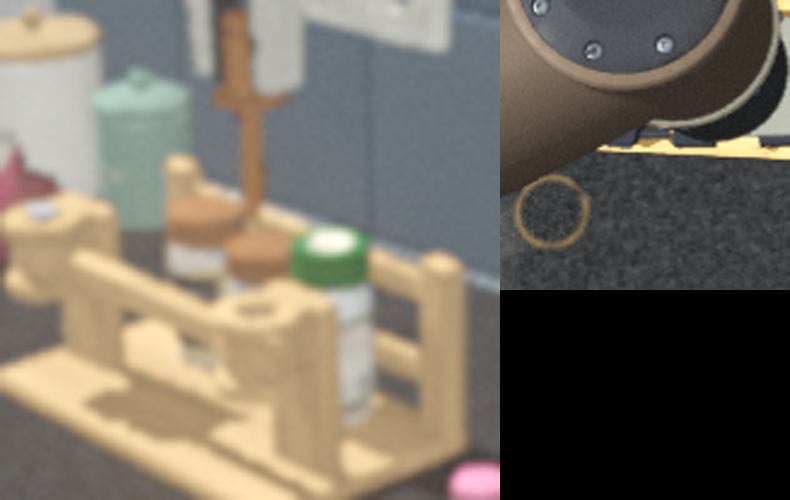

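The pin hangs upright with its tip at crop (252,213), and the fork hole is at crop (260,310). I check the relative offset in the scene camera's range data.

Run:
```python
from h import *
s=dict(np.load('/tmp/s2.npz'));W=world(s);ok=s['range_z']>0
m=ok&(W[...,2]>.17)&(W[...,2]<.20)&(np.hypot(W[...,0]-.576,W[...,1]-.077)<.03)
v=np.array([.63,.65])/np.hypot(.63,.65)
p=W[m];print('shaft',len(p),np.median(p,0).round(4),'centre',(np.median(p[:,:2],0)+v*.0047).round(4))
m=ok&(W[...,2]>.111)&(W[...,2]<.122)&(np.hypot(W[...,0]-.576,W[...,1]-.077)<.035)
p=W[m];print('knuckle top',len(p),p.min(0).round(4),p.max(0).round(4),np.median(p,0).round(4))
a=p[:,:2]@np.array([.71,-.70]);b=p[:,:2]@v;print('along view min',b.min(),'fork pred near edge',np.dot([.5763,.0775],v)-.024,' camx min',a.min(),np.dot([.5763,.0775],[.71,-.70])-.024)
# dark hole: print grey patch around hole
g=cv2.cvtColor(s['image'],cv2.COLOR_RGB2GRAY);print(g[165:180,230:252])
```

```text
shaft 50 [0.5747 0.0724 0.1849] centre [0.5779 0.0757]
knuckle top 117 [0.5515 0.052  0.1111] [0.6105 0.1002 0.116 ] [0.5834 0.0733 0.1132]
along view min 0.4304767086871007 fork pred near edge 0.4327396491147537  camx min 0.3334940687985114 0.33092299999999997
[[150 151 152 156 162 162 152 135 125 123 124 122 125 133 143 150 150 149
  141 130 114 106]
 [114 116 122 142 166 180 177 161 148 136 133 131 142 163 182 193 193 191
  181 165 141 120]
 [101 102 112 137 167 188 191 180 169 164 161 165 174 193 208 216 217 217
  211 199 182 163]
 [113 109 115 138 170 192 201 198 194 194 196 195 201 211 219 221 221 222
  221 218 210 200]
 [137 123 126 155 188 206 215 213 211 212 211 208 210 214 216 218 220 220
  221 222 221 219]
 [175 158 165 191 212 223 223 215 206 204 200 198 196 197 203 213 220 222
  223 221 219 217]
 [206 198 203 219 229 230 219 201 184 179 177 176 176 177 188 206 220 224
  221 216 209 200]
 [216 218 222 228 232 230 221 200 180 172 170 173 175 177 190 212 224 225
  219 204 185 174]
 [206 213 218 220 225 228 223 214 203 194 189 193 197 201 208 218 223 219
  206 184 165 155]
 [185 194 198 202 206 212 215 214 214 208 207 210 213 212 210 210 207 198
  183 166 155 153]
 [169 173 178 180 181 183 189 196 200 200 200 204 203 201 193 187 179 172
  163 156 152 153]
 [164 167 171 172 169 166 166 170 175 177 178 180 181 183 179 173 163 158
  156 151 152 155]
 [159 164 171 177 172 162 158 159 161 163 164 166 171 176 180 176 166 158
  152 152 153 155]
 [148 156 169 180 174 163 155 157 157 158 160 162 163 171 177 177 168 159
  154 150 153 156]
 [150 155 169 177 175 164 159 156 156 158 159 158 158 164 165 164 162 158
  155 152 152 154]]
```

Pin and hole agree within about 2 mm, so I descend carefully.

apply_moves(
  targets=[
    {"dp":[-0.002,0,-0.015],"yaw":0},
    {"dp":[-0.002,0,-0.03],"yaw":0},
    {"dp":[-0.002,0,-0.04],"yaw":0},
    {"dp":[-0.002,0,-0.046],"yaw":0},
    {"dp":[-0.002,0,-0.052],"yaw":0},
    {"dp":[-0.002,0,-0.058],"yaw":0},
    {"dp":[-0.002,0,-0.064],"yaw":0},
    {"dp":[-0.002,0,-0.07],"yaw":0},
    {"dp":[-0.002,0,-0.07],"yaw":0},
  ],
)

```text
time_s: 10.9
tcp_pos: [0.5736, 0.0766, 0.1903]
eef_rot: [-180.0, -0.1, 180.0]
contact_force: [-1.2, 0.4, -0.6]
gripper_width: 0.0258
gripper_force: 20.0
```

apply_moves(
  targets=[
    {"dp":[0,0,-0.006],"yaw":0},
    {"dp":[0,0,-0.012],"yaw":0},
    {"dp":[0,0,-0.018],"yaw":0},
    {"dp":[0,0,-0.024],"yaw":0},
    {"dp":[0,0,-0.03],"yaw":0},
    {"dp":[0,0,-0.035],"yaw":0},
    {"dp":[0,0,-0.039],"yaw":0},
    {"dp":[0,0,-0.041],"yaw":0},
    {"dp":[0,0,-0.041],"yaw":0},
  ],
)

```text
time_s: 11.65
tcp_pos: [0.574, 0.0767, 0.15]
eef_rot: [-180.0, -0.0, 180.0]
contact_force: [-0.3, -0.7, -1.0]
gripper_width: 0.0259
gripper_force: 20.0
```

apply_moves(
  targets=[
    {"dp":[0,0,-0.001],"yaw":0},
    {"dp":[0,0,-0.002],"yaw":0},
    {"dp":[0,0,-0.003],"yaw":0},
    {"dp":[0,0,-0.003],"yaw":0},
  ],
)

```text
time_s: 11.98
tcp_pos: [0.5742, 0.0768, 0.1475]
eef_rot: [180.0, 0.0, 180.0]
contact_force: [-1.1, 0.4, -1.4]
gripper_width: 0.0255
gripper_force: 20.0
```

apply_moves(
  targets=[
    {"dp":[0,0,-0.0005],"yaw":0},
    {"dp":[0,0,-0.001],"yaw":0},
    {"dp":[0,0,-0.0015],"yaw":0},
    {"dp":[0,0,-0.0015],"yaw":0},
  ],
)

```text
time_s: 12.32
tcp_pos: [0.5743, 0.0768, 0.1469]
eef_rot: [-180.0, 0.0, 180.0]
contact_force: [-2.5, 0.6, 6.1]
gripper_width: 0.0256
gripper_force: 20.0
```

Contact came at the expected collar height (+6 N). Open, then rise clear.

apply_moves(
  targets=[
    {"dp":[0,0,0.0005],"yaw":0},
    {"dp":[0,0,0.0005],"yaw":0},
    {"dp":[0,0,0.0005],"yaw":0},
    {"dp":[0,0,0.0005],"yaw":0},
    {"dp":[0,0,0.0005],"yaw":0},
    {"dp":[0,0,0.0005],"yaw":0},
    {"dp":[0,0,0.0005],"yaw":0},
    {"dp":[0,0,0.0005],"yaw":0},
  ],
  grip=-0.3,
)

```text
time_s: 12.98
tcp_pos: [0.5742, 0.0768, 0.1465]
eef_rot: [-180.0, -0.0, 180.0]
contact_force: [-0.7, -0.2, 0.3]
gripper_width: 0.0569
gripper_force: 0.0
```

apply_moves(
  targets=[
    {"dp":[0,0,0.02],"yaw":0},
    {"dp":[0,0,0.05],"yaw":0},
    {"dp":[0,0,0.08],"yaw":0},
    {"dp":[0,0,0.12],"yaw":0},
    {"dp":[-0.03,-0.02,0.13],"yaw":0},
    {"dp":[-0.06,-0.06,0.13],"yaw":0},
    {"dp":[-0.09,-0.1,0.13],"yaw":0},
    {"dp":[-0.1,-0.14,0.13],"yaw":0},
    {"dp":[-0.1,-0.18,0.13],"yaw":0},
    {"dp":[-0.1,-0.22,0.13],"yaw":0},
    {"dp":[-0.1,-0.26,0.13],"yaw":0},
    {"dp":[-0.1,-0.28,0.13],"yaw":0},
    {"dp":[-0.1,-0.28,0.13],"yaw":0},
    {"dp":[-0.1,-0.28,0.13],"yaw":0},
  ],
)

```text
time_s: 14.15
tcp_pos: [0.4737, -0.2047, 0.2762]
eef_rot: [180.0, -0.0, 179.8]
contact_force: [-1.0, 0.5, 0.4]
gripper_width: 0.057
gripper_force: 0.0
```

Run:
```python
from h import *
s=cap('scene');c=cap('top');W=world(c);S=world(s)
o=np.zeros((500,790,3),np.uint8)
o[:,:500]=cv2.resize(s['image'][110:210,190:290],(500,500),interpolation=cv2.INTER_CUBIC)
o[:290,500:]=cv2.resize(c['image'][130:250,110:230],(290,290),interpolation=cv2.INTER_CUBIC);save('done.png',o)
for n,V,k in(('top',W,c),('scene',S,s)):
    m=(k['range_z']>0)&(V[...,2]>.13)&(V[...,2]<.2)&(np.hypot(V[...,0]-.576,V[...,1]-.077)<.04);p=V[m];print(n,len(p),p.mean(0).round(4),np.percentile(p[:,2],95))
```

```text
<stdin>:7: RuntimeWarning: Mean of empty slice.
  ret = um.true_divide(
Traceback (most recent call last):
IndexError: index -1 is out of bounds for axis 0 with size 0
```

View pics/done.png

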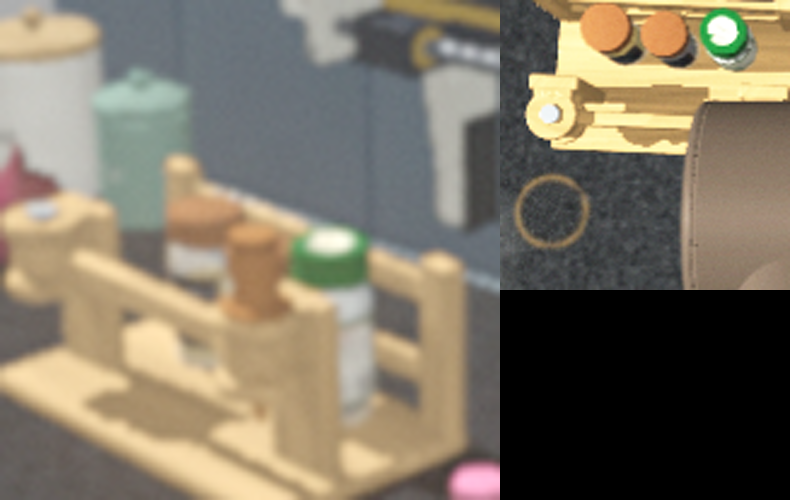

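The pin stands upright with its collar on the upper knuckle at crop (255,305). Its tip shows under the lower knuckle at (260,408), and the bar is shut. Handing in.

```bash
python3 -c "
from h import *
s=cap('scene');S=world(s);m=(s['range_z']>0)&(S[...,2]>.123)&(np.hypot(S[...,0]-.574,S[...,1]-.077)<.03);p=S[m];print(p.mean(0),p[:,2].max())
print(r.close_job())"
```

```text
[0.5708908  0.06892662 0.14329378] 0.1596404055906149
the job is handed in; nothing more can be done
None
```

The bar is shut at its stop and the longer pin is dropped through both knuckles and the eye. Its collar sits on the upper knuckle (knob top measured at 160 mm, as expected), the gripper is clear, and the job was handed in at about 14 s.

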